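# Clamp the formed flange with the cam lever and hold it

## Robot

A 6-joint arm with a two-finger parallel gripper is mounted at the origin on a cart in front of the work surface, level with it; the furniture and walls round the work are solid. World frame = base frame: x ahead of the robot, y to its left, z up, the work surface at z = 0. Lengths are in m, angles in rad, forces in N, time in s.
With the tool pointing down it reaches from about 0.35 to 0.85 m from the base axis. Payload 8.1 kg.
Tool frame: the origin (TCP) lies at the very end of the fingers, on their centre line; the grasp point (between the pads) lies 19 mm behind it; z points along the fingers, y is the line along which they close (so a half turn about z gives the same grasp; the last joint's range is limited). The gripper opens to 93 mm and grips with 3 to 60 N. Pads are 15 mm wide; open, the fingers measure 128 mm over their backs; the gripper's body (75 mm by 188 mm) begins 65 mm behind the grasp point.
Start: joints at [-1.367, 0.13, 1.488, -0, 1.523, -0.085], TCP at [0.171, -0.575, 0.219] pointing down, gripper open.
Joint ranges: [-2.96, 2.96], [-0.89, 2.26], [0.02, 2.5], [-1.34, 4.48], [0, 2.73], [-2.66, 2.66]. Speed limits (rad/s): [2.39, 2.39, 2.79, 3.14, 3.14, 3.14].

## Interface

Orientations are given as a 3x3 rotation matrix whose columns are the frame's x, y, z axes.
In Python, from bench import ctrl gives the robot as it stands.
- The arm moves only by the shell command python3 -m handwheel 'ROWS' [FORCE]. ROWS is JSON, a list of rows, each an object with "jaw": the opening, from 0 (shut) to 1 (fully open); "delta_pos": the shift along the tool's x, y, z in mm, a list of three; "turn": the turn about the tool's z in rad. In form: [{"jaw": jaw, "delta_pos": [dx, dy, dz], "turn": turn}, ...]. A call has 1 to 5 rows; each row is the pose to reach, as a shift and turn from the pose commanded when the call began, along the tool's axes at that moment; what a row does not reach only later rows make up. A row lasts 1/10 s, in which the tool goes at most 50 mm and 8.59 degrees, less where a joint would pass 70% of its speed; a pose out of reach is approached as far as the arm can. A call with a gripper value outside its range is refused whole. The fingers move at their own pace and stop on an object; FORCE is the grip in N (left out, the last holds). Time passes only in rows, so rows that repeat a pose let the fingers close. It gives the time, the measured TCP pose, the force, the opening and the grip force at its end, in the units of the state.
- ctrl.sense(): the state, without advancing time (a new reading comes with each control period).
- ctrl.camera(name): name is "scene" or "top" or "wrist"; returns the picture (480x640x3 uint8, red, green, blue); there is no depth.
- ctrl.camera_info(name): a dict with "fovy" (degrees; the focal length in pixels is half the picture's height over the tangent of half this angle, whatever the lens; pixels are square), "cx", "cy" (the principal point, pixels), "origin" and "orientation" of the camera in the world; the wrist camera has in their place "mount" (4x4, takes a point from camera to tool coordinates, whose origin is the TCP and whose axes are the flange's). Camera axes: x right, y down, z forward; pixel columns grow to the right and rows downward; lengths in m; the calibration is good to about 2 mm. The wrist camera is an equidistant fisheye: a pixel r from the principal point sees the ray r / f radians off the axis. A picture is of the moment at which its call begins: read the wrist's pose just before it. camera_info takes no time and is no camera call.
- ctrl.job_done(): hands the job in; it is judged then, once.
The state is a dict: "clock": time; "qpos": joint angles; "joint_velocities": joint speeds; "effort": joint torques, N m; "tcp_pos": TCP position; "orientation": TCP orientation; "wrist_force": force on the tool from outside, world axes, zero at the start; "moment": the same for the moment, N m; "opening": finger opening in m; "finger_force": force on a finger pad.
Only numpy, scipy, OpenCV 4.12 (cv2) and the standard library are available. Lean on these libraries where they do the work, as an engineer would, in place of code of your own. Each camera call takes 0.05 s, during which the arm holds its last target. There are 200 camera calls.

## Task

Lift the formed steel flange out of the open die and set it down gently, upright, in the nest of the blue cam clamp, between its side rails, the cam and the steel stop bar, while the clamp is still open, and let go of it. Then turn the red-handled cam lever anticlockwise (seen from above) to the cam's highest lift, where the lever lies over the red index pin and the cam presses the flange against the stop bar, and finish holding the lever there: it is spring-loaded and swings back if released. Leave the other things on the bench where they are.

Things in the scene. Friction and masses are not known exactly. Their poses are not given: they have to be found in the camera images.
- flange: grey steel flange, loose, about 0.35 kg: a round base 64 mm across and 15 mm high with a hub 36 mm across standing centrally on it, 35 mm high in all; body origin at the centre of its underside, z up. Grasp it by the hub, from above, with any yaw; the hub's sides are free over its full 20 mm.
- flange_center (a point): point on the flange's axis half-way up, 17.5 mm above its underside
- die: dark steel die, fixed, 104x104x24 mm, origin at the centre of its underside on the bench, z up; a round cavity 67 mm across and 12 mm deep is open at its top. The flange starts in it: underside 12 mm above the bench, the base standing 3 mm out of the cavity.
- clamp: blue fixed base of the cam clamp; origin on the bench under the nest, z up, x the way the cam pushes. Nest floor 12 mm above the bench. Plate x -44 to 63, y -48 to 48 mm, tail 56 mm wide back to x = -110. Tops above the bench: stop bar and cam at most 27 mm, lever arm 36, pivot boss 41 mm. To clear the boss, close the fingers along the clamp's y when setting the flange down.
- stop_bar: steel bar across the far side of the nest, 84 mm wide, its flat face at the clamp's x = 32 mm, top 26 mm above the bench; slides along the clamp's x on springs of 2 N/mm together; origin that of the clamp plus its travel. The flange's base is pressed against it. The side rails of the nest, fixed, are 70 mm apart (y = +35 and -35), x -19 to 21 mm, tops 20 mm above the bench.
- nest_load (a point): point on the nest floor, 12 mm above the bench, where the centre of the flange's underside is to be set down with the clamp open: in the middle of the play, 5 mm from touching the stop bar, 5 mm from touching the cam and 3 mm from either side rail
- nest_home (a point): point on the nest floor where the centre of the flange's underside lies when fully clamped, 11 mm along the clamp's x from nest_load. The cam's rim touches the flange's base directly and pushes it 5 mm to the stop bar, then about 6 mm more against the stop's springs, which then bear on it with some 5 to 10 N; it may also shift sideways against a rail.
- cam_pivot (a point): point on the lever's vertical hinge axis, 55 mm above the bench (the height of the handle's centre), 66.5 mm behind nest_home along the clamp's -x
- index_mark (a point): top of the red index pin on the clamp's tail, 10 mm across, 22 mm above the bench, 40 mm behind the pivot along the clamp's -x: at the highest lift the lever points from the pivot straight over this pin
- cam_lever: the cam with its lever and red handle, steel cam disc 36 mm across, dark steel arm 14 mm wide, 85 mm from the hinge axis to the handle; origin on the hinge axis at bench level; its axes are the clamp's when open and turn with it
- lever_handle (a point): upright round red handle on the end of the lever, 18 mm across, 38 mm high, from 36 to 74 mm above the bench; this point is its centre, 55 mm above the bench and 85 mm from the hinge axis. It stands fixed on the lever and turns with it. Grasp from above; it may turn between the fingers.
- cam_angle (a joint): angle of the cam lever, rad: 0 = open, against its stop, where it starts; grows anticlockwise seen from above; 1.4 = highest lift of the cam, the lever over the red index pin; past that the lift falls again, stop at 2.1. A return spring pulls it to 0: about 1.5 N at the handle when open, 5 N at 1.4; the rubbing of the cam adds some 3 N.
- rusty_sleeve: brown rusty steel sleeve, 40 mm across, 42 mm high, standing; a bystander, origin at the centre of its underside, not to be disturbed
- calliper: steel calliper, 51x200x8 mm, lying flat; a bystander, origin at the centre of its underside, not to be disturbed
- nut_m16: steel hexagon nut, 22x26x12 mm; a bystander, origin at the centre of its underside, not to be disturbed
- bolt_m12: steel hexagon bolt standing on its head, 21 mm across, 54 mm high; a bystander, origin at the centre of its underside, not to be disturbed
- marker: white marker pen with a red cap, 14x128x14 mm, lying; a bystander, origin at the centre of its underside, not to be disturbed
- hammer: hammer with wooden handle, 95x282x24 mm, lying; a bystander, origin at the centre of its underside, not to be disturbed
There are look-alikes about, which are no part of the job. What is shaped like the flange but orange or turquoise is not meant.

How it is judged:
By the outcome, as a careful person would: the job done as asked, in the order asked, and still so for the second after the job is handed in, while the arm keeps its last pose, push and grip.
It also fails if it takes over 45 s, if anything falls off the work surface, if the arm or the gripper's body presses on something with over 40 N, if the wrist force passes 120 N, or if a joint passes its speed limit or range.

## Working session

There is one attempt and no reset: what is moved stays moved. The work goes in short steps, Python scripts to look and compute and a shell command to move; the robot and the scene stay as the last step left them, time stands still between calls to the robot, and variables do not carry over. Pictures are saved under pics/ and viewed, at most 10 in all, crops included, and the job is handed in when it is done.

```bash
mkdir -p pics; ls; python3 - <<'E'
from bench import ctrl
import cv2,numpy as np
np.set_printoptions(precision=4,suppress=True)
for n in ("scene","top"):
    im=ctrl.camera(n); cv2.imwrite(f"pics/{n}0.png",im[:,:,::-1]); print(n,ctrl.camera_info(n))
print(ctrl.camera_info("wrist")); s=ctrl.sense(); print(s)
E
```

```text
pics
scene {'fovy': 48.81753430052913, 'cx': 315.60256227498877, 'cy': 233.15857325751546, 'origin': array([ 0.7751, -0.6823,  0.7954]), 'orientation': array([[ 0.9767,  0.1275, -0.1725],
       [ 0.2145, -0.5908,  0.7778],
       [-0.0028, -0.7967, -0.6044]])}
top {'fovy': 42.54770895096711, 'cx': 329.4365109032279, 'cy': 246.66056653108117, 'origin': array([0.3706, 0.2764, 1.4057]), 'orientation': array([[-0.0071, -0.9893,  0.146 ],
       [-0.9999,  0.0052, -0.0129],
       [ 0.012 , -0.1461, -0.9892]])}
{'fovy': 65.70646984690485, 'cx': 317.60248917713415, 'cy': 246.69087695149386, 'mount': array([[-0.0009, -0.9675, -0.2529,  0.0704],
       [ 1.    , -0.0006, -0.0013, -0.0001],
       [ 0.0011, -0.2529,  0.9675, -0.1663],
       [ 0.    ,  0.    ,  0.    ,  1.    ]])}
{'clock': 0.1, 'qpos': array([-1.3674,  0.1311,  1.4892,  0.    ,  1.523 , -0.0854]), 'joint_velocities': array([-0.0017, -0.0007, -0.0026,  0.0007, -0.0002,  0.0002]), 'effort': array([  0.0015, -56.1345, -49.3092,   0.077 ,   0.0292,  -0.0001]), 'tcp_pos': array([ 0.1708, -0.5746,  0.2177]), 'orientation': array([[ 0.9586,  0.2848, -0.0003],
       [ 0.2848, -0.9586,  0.0017],
       [ 0.0001, -0.0017, -1.    ]]), 'wrist_force': array([0.4226, 0.1769, 0.3754]), 'moment': array([ 0.0081,  0.0345, -0.0171]), 'finger_force': 0.0, 'opening': 0.09303408915840482}
```

View pics/scene0.png

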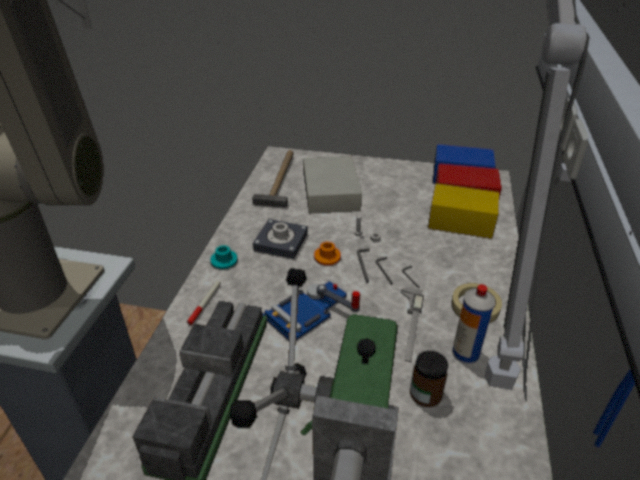

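View pics/top0.png

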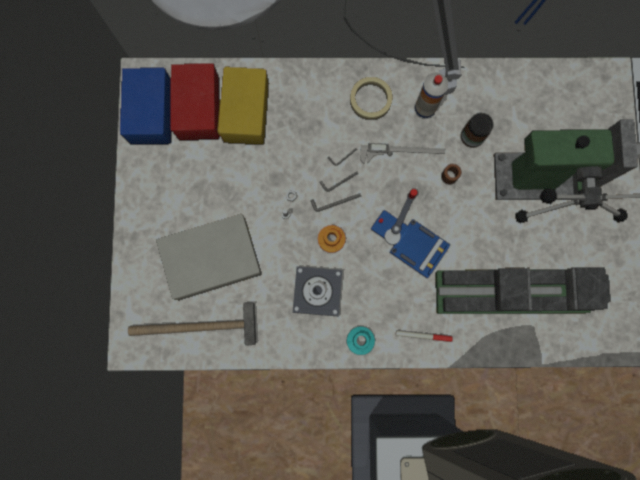

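Scene: the flange candidates in top view are the grey one in the die (317,290), orange (332,238) and turquoise (361,340). The grey one in the dark square die fits. The blue clamp is at about (415,240), with its red handle at (413,194). I'll confirm with an enlarged crop and measure.

```bash
cat > h.py <<'E'
from bench import ctrl
import cv2,numpy as np
np.set_printoptions(precision=4,suppress=True)
def ray(n,u,v):
    c=ctrl.camera_info(n); f=240/np.tan(np.radians(c["fovy"]/2))
    d=np.array([(u-c["cx"])/f,(v-c["cy"])/f,1])
    return np.array(c["origin"]),np.array(c["orientation"])@d
def plane(n,u,v,z):
    o,d=ray(n,u,v); return o+d*(z-o[2])/d[2]
def wproj_plane(u,v,z,s):
    c=ctrl.camera_info("wrist"); f=240/np.tan(np.radians(c["fovy"]/2))
    a=np.array([u-c["cx"],v-c["cy"]]); r=np.hypot(*a); t=r/f
    d=np.r_[a/max(r,1e-9)*np.sin(t),np.cos(t)]
    M=np.array(c["mount"]); R=np.array(s["orientation"])
    o=R@M[:3,3]+s["tcp_pos"]; d=R@M[:3,:3]@d
    return o+d*(z-o[2])/d[2]
def blobs(mask,amin=15):
    n,l,st,ce=cv2.connectedComponentsWithStats(mask.astype(np.uint8))
    return [(ce[i],st[i]) for i in range(1,n) if st[i,4]>=amin]
E
python3 - <<'E'
from h import *
im=cv2.imread("pics/top0.png"); c=im[170:320,280:470]
cv2.imwrite("pics/topcrop.png",cv2.resize(c,None,fx=4,fy=4,interpolation=cv2.INTER_CUBIC))
hsv=cv2.cvtColor(im,cv2.COLOR_BGR2HSV); H,S,V=cv2.split(hsv)
red=((H<8)|(H>172))&(S>130)&(V>60); blue=(H>100)&(H<125)&(S>120)
for nm,m in(("red",red),("blue",blue)):
    for ce,st in blobs(m,8):
        if 280<ce[0]<470 and 170<ce[1]<320: print(nm,ce,st,plane("top",*ce,.012))
E
```

```text
red [413.0217 192.6087] [410 189   7   8  46] [0.702  0.0634 0.012 ]
red [380.5 220. ] [379 219   4   3   8] [0.6378 0.1402 0.012 ]
blue [383.9836 223.4178] [372 211  25  26 304] [0.6297 0.1323 0.012 ]
blue [417.2936 246.7615] [ 394  223   55   54 1325] [0.575 0.057 0.012]
```

View pics/topcrop.png

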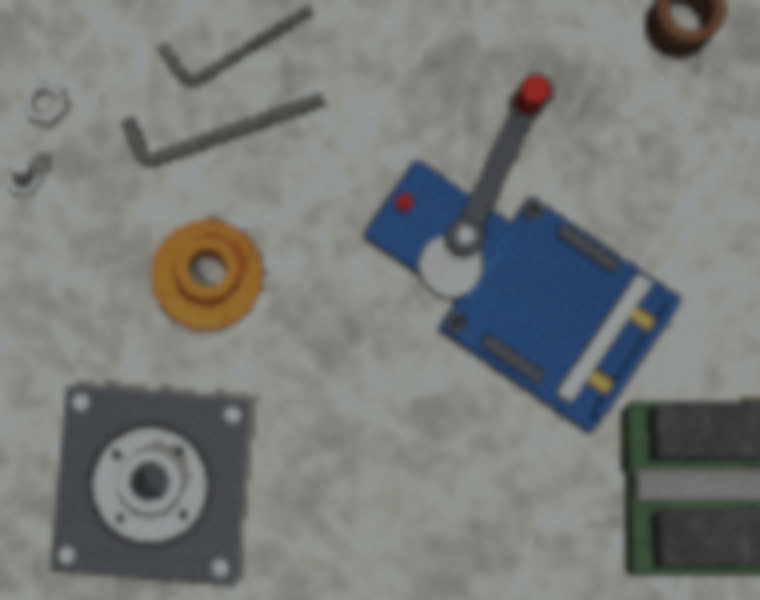

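Crop: the grey flange sits in the dark die at crop (150,483), which confirms it. Clamp in the crop: boss (465,236), pin (403,203), handle top (535,88), plate corners (535,198), (681,298), (590,432), (440,328). Next is a rigid fit.

```bash
cat >> h.py <<'E'
def fit(P,W):
    P=np.array(P,float);W=np.array(W,float);a=P.mean(0);b=W.mean(0)
    U,_,Vt=np.linalg.svd((P-a).T@(W-b)); R=Vt.T@np.diag([1,np.linalg.det(Vt.T@U.T)])@U.T
    return R,b-R@a,np.linalg.norm((R@P.T).T+b-R@a-W,axis=1)
E
python3 - <<'E'
from h import *
g=lambda x,y,z: plane("top",280+(x+.5)/4-.5,170+(y+.5)/4-.5,z)[:2]
L=[((-.0605,0),g(465,236,.041)),((-.1005,0),g(403,203,.022)),((-.075,.0838),g(535,88,.074)),
((-.044,.048),g(535,198,.012)),((.063,.048),g(681,298,.012)),((.063,-.048),g(590,432,.012)),((-.044,-.048),g(440,328,.012))]
R,t,e=fit([a for a,b in L],[b for a,b in L]); print(e*1e3)
print("clamp",t,"ang",np.arctan2(R[1,0],R[0,0]))
for n,p in(("load",(-.005,0)),("home",(.006,0)),("pivot",(-.0605,0)),("pin",(-.1005,0)),("handle",(-.075,.0838))): print(n,R@p+t)
im=cv2.imread("pics/top0.png");hsv=cv2.cvtColor(im,cv2.COLOR_BGR2HSV)
gray=cv2.cvtColor(im,cv2.COLOR_BGR2GRAY)
m=np.zeros_like(gray);m[268:314,294:342]=gray[268:314,294:342]>120
cs=sorted(cv2.findContours(m,cv2.RETR_EXTERNAL,cv2.CHAIN_APPROX_NONE)[0],key=cv2.contourArea)[-1]
el=cv2.fitEllipse(cs);print(el,"flange base top",plane("top",*el[0],.027), "diam mm",el[1][0]*1.39/ (240/np.tan(np.radians(42.55/2)))*1e3)
# bystanders near
for n,u,v in(("orange",332,238),("turq",361,340),("sleeve",452,173)): print(n,plane("top",u,v,.03))
sc=cv2.imread("pics/scene0.png"); print(plane("scene",280,231,.03))
E
```

```text
[0.4514 0.8179 0.5053 3.834  2.2881 2.4842 1.9796]
clamp [0.5775 0.059 ] ang -2.187965497463382
load [0.5804 0.0631]
home [0.574  0.0541]
pivot [0.6125 0.1083]
pin [0.6356 0.141 ]
handle [0.6892 0.0717]
((317.0246276855469, 290.8893737792969), (26.547727584838867, 26.57200050354004), 86.75836181640625) flange base top [0.4743 0.2869 0.027 ] diam mm 59.86952565707978
orange [0.5934 0.2525 0.03  ]
turq [0.365  0.1902 0.03  ]
sleeve [ 0.7436 -0.025   0.03  ]
[0.4709 0.293  0.03  ]
```

```bash
cat > d.py <<'E'
# usage: d.py x y z yaw(tool x angle) -> delta in tool mm and turn from current pose
import sys; from h import *
s=ctrl.sense(); R=s["orientation"]; x,y,z,w=map(float,sys.argv[1:])
yaw=np.arctan2(R[1,0],R[0,0]); d=R.T@(np.array([x,y,z])-s["tcp_pos"])*1e3
print("delta",d.round(1),"turn",round((yaw-w+np.pi)%(2*np.pi)-np.pi,3),"tcp",s["tcp_pos"],"yaw",yaw,"t",s["clock"],"q",s["qpos"])
E
python3 -m handwheel '[{"jaw":1,"delta_pos":[36,-33,-9],"turn":0},{"jaw":1,"delta_pos":[72,-66,-18],"turn":-0.1},{"jaw":1,"delta_pos":[108,-99,-27],"turn":-0.2},{"jaw":1,"delta_pos":[144,-132,-36],"turn":-0.3},{"jaw":1,"delta_pos":[180,-165,-45],"turn":-0.4}]'
python3 d.py 0.44 0.18 0.26 0.954; python3 -c "
from h import *
print(plane('top',521,216,.2),plane('top',437,270,.08))"
```

```text
clock: 0.6
tcp_pos: [0.2969, -0.3638, 0.2635]
orientation: [[0.77, 0.638, -0.0], [0.638, -0.77, 0.001], [0.0, -0.001, -1.0]]
wrist_force: [-0.1, -0.0, 0.5]
opening: 0.0927
finger_force: 0.0
delta [ 457.3 -327.2    3.8] turn -0.262 tcp [ 0.2969 -0.3638  0.2635] yaw 0.6924607733973273 t 0.6 q [-0.9957 -0.2427  1.7663  0.0002  1.6186 -0.1174]
[ 0.6085 -0.1228  0.2   ] [0.514  0.0264 0.08  ]
```

```bash

python3 -m handwheel '[{"jaw":1,"delta_pos":[40,-28,0],"turn":-0.08},{"jaw":1,"delta_pos":[80,-57,0],"turn":-0.16},{"jaw":1,"delta_pos":[120,-86,0],"turn":-0.24},{"jaw":1,"delta_pos":[160,-114,0],"turn":-0.26},{"jaw":1,"delta_pos":[200,-143,0],"turn":-0.26}]' | head -2
python3 d.py 0.474 0.287 0.15 0.954
```

```text
clock: 1.1
tcp_pos: [0.3598, -0.1263, 0.2634]
delta [ 402.5 -148.   113.4] turn -0.005 tcp [ 0.3598 -0.1263  0.2634] yaw 0.9490480019580918 t 1.1 q [-0.4724 -0.5062  1.9663  0.0001  1.6814  0.1494]
```

```bash

python3 -m handwheel '[{"jaw":1,"delta_pos":[45,-17,5],"turn":0},{"jaw":1,"delta_pos":[90,-34,10],"turn":0},{"jaw":1,"delta_pos":[135,-51,20],"turn":0},{"jaw":1,"delta_pos":[180,-68,30],"turn":0},{"jaw":1,"delta_pos":[225,-85,45],"turn":0}]' | head -2
python3 -m handwheel '[{"jaw":1,"delta_pos":[45,-15,12],"turn":0},{"jaw":1,"delta_pos":[90,-30,25],"turn":0},{"jaw":1,"delta_pos":[130,-45,40],"turn":0},{"jaw":1,"delta_pos":[160,-55,55],"turn":0},{"jaw":1,"delta_pos":[160,-55,55],"turn":0}]' | head -2
python3 d.py 0.474 0.287 0.15 0.954
```

```text
clock: 1.6
tcp_pos: [0.4222, 0.106, 0.2189]
clock: 2.1
tcp_pos: [0.4687, 0.2684, 0.16]
delta [18.2 -6.4 10. ] turn -0.002 tcp [0.4687 0.2684 0.16  ] yaw 0.9521140317578478 t 2.1 q [0.4246 0.0091 1.7231 0.0009 1.4147 1.0431]
```

```bash

python3 -m handwheel '[{"jaw":1,"delta_pos":[10,-4,10],"turn":0},{"jaw":1,"delta_pos":[10,-4,10],"turn":0},{"jaw":1,"delta_pos":[10,-4,10],"turn":0}]' | head -2
python3 - <<'E'
from h import *
s=ctrl.sense(); im=ctrl.camera("wrist"); cv2.imwrite("pics/w1.png",im[:,:,::-1]); print(s["tcp_pos"],s["joint_velocities"])
np.save("w1s.npy",s,allow_pickle=True)
E
```

```text
clock: 2.4
tcp_pos: [0.473, 0.2757, 0.1539]
[0.473  0.2757 0.1539] [-0.0087 -0.014  -0.0054  0.0001  0.0036 -0.001 ]
```

View pics/w1.png

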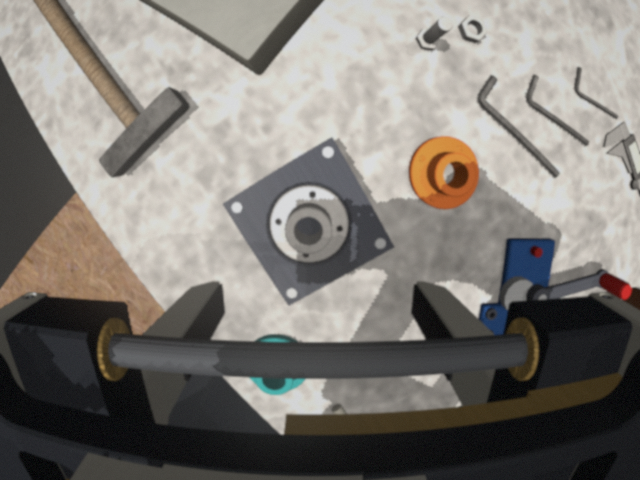

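The wrist view shows the flange base ellipse centred near (309,223) and its bore at (308,230). The die corner screws are at (328,152), (237,207), (292,294), (380,243).

```bash
python3 - <<'E'
from h import *
s=np.load("w1s.npy",allow_pickle=True).item()
print("base",wproj_plane(309,223,.027,s),"bore",wproj_plane(308,230,.047,s))
P=np.array([wproj_plane(u,v,.024,s) for u,v in((328,152),(237,207),(292,294),(380,243))]);print(P.mean(0),np.linalg.norm(P-np.roll(P,1,0),axis=1))
g=cv2.cvtColor(cv2.imread("pics/w1.png"),cv2.COLOR_BGR2GRAY)
E
```

```text
base [0.4753 0.2907 0.027 ] bore [0.4742 0.2897 0.047 ]
[0.4738 0.2888 0.024 ] [0.0858 0.086  0.0873 0.0864]
```

```bash
python3 d.py 0.4742 0.289 0.031 0.954
```

```text
delta [ 11.3  -7.  123.3] turn -0.006 tcp [0.4732 0.2757 0.1543] yaw 0.9479113299892874 t 2.45 q [ 0.434   0.028   1.7147 -0.0002  1.3984  1.0569]
```

```bash

python3 -m handwheel '[{"jaw":1,"delta_pos":[11,-7,40],"turn":0},{"jaw":1,"delta_pos":[11,-7,75],"turn":0},{"jaw":1,"delta_pos":[11,-7,95],"turn":0},{"jaw":1,"delta_pos":[11,-7,100],"turn":0},{"jaw":1,"delta_pos":[11,-7,100],"turn":0}]' 
python3 d.py 0.4742 0.289 0.031 0.954
```

```text
clock: 2.95
tcp_pos: [0.4737, 0.2887, 0.054]
orientation: [[0.583, 0.812, -0.0], [0.812, -0.583, -0.0], [-0.0, -0.0, -1.0]]
wrist_force: [0.4, -0.2, -0.1]
opening: 0.093
finger_force: 0.0
delta [ 0.5  0.2 23. ] turn -0.006 tcp [0.4737 0.2887 0.054 ] yaw 0.9479486676219546 t 2.95 q [ 0.455   0.1518  1.7769 -0.0001  1.2133  1.0779]
```

```bash

python3 -m handwheel '[{"jaw":1,"delta_pos":[0,0,12],"turn":0},{"jaw":0.6,"delta_pos":[0,0,23],"turn":0},{"jaw":0.42,"delta_pos":[0,0,23],"turn":0},{"jaw":0.42,"delta_pos":[0,0,23],"turn":0},{"jaw":0.42,"delta_pos":[0,0,23],"turn":0}]' 8
python3 -m handwheel '[{"jaw":0,"delta_pos":[0,0,0],"turn":0},{"jaw":0,"delta_pos":[0,0,0],"turn":0},{"jaw":0,"delta_pos":[0,0,0],"turn":0},{"jaw":0,"delta_pos":[0,0,0],"turn":0}]' 8
```

```text
clock: 3.45
tcp_pos: [0.474, 0.2896, 0.0312]
orientation: [[0.583, 0.813, 0.001], [0.813, -0.583, 0.0], [0.001, 0.0, -1.0]]
wrist_force: [-0.1, 0.8, 0.2]
opening: 0.0658
finger_force: 0.0
clock: 3.85
tcp_pos: [0.4738, 0.2895, 0.0309]
orientation: [[0.583, 0.813, 0.0], [0.813, -0.583, 0.0], [0.0, 0.0, -1.0]]
wrist_force: [0.3, 0.1, 1.3]
opening: 0.0358
finger_force: 8.0
```

```bash

python3 -m handwheel '[{"jaw":0,"delta_pos":[0,0,0],"turn":0},{"jaw":0,"delta_pos":[0,0,0],"turn":0},{"jaw":0,"delta_pos":[0,0,-10],"turn":0},{"jaw":0,"delta_pos":[0,0,-30],"turn":0},{"jaw":0,"delta_pos":[0,0,-60],"turn":0}]' 40
python3 d.py 0.5804 0.0631 0.10 0.954
```

```text
clock: 4.35
tcp_pos: [0.4715, 0.2883, 0.0892]
orientation: [[0.583, 0.813, -0.005], [0.813, -0.583, -0.002], [-0.005, -0.003, -1.0]]
wrist_force: [0.7, -0.2, -4.7]
opening: 0.0352
finger_force: 40.0
delta [-119.7  219.7  -10.8] turn -0.005 tcp [0.4715 0.2883 0.0892] yaw 0.948814348287935 t 4.35 q [0.456  0.1091 1.7539 0.0001 1.2842 1.078 ]
```

```bash

python3 -m handwheel '[{"jaw":0,"delta_pos":[-10,12,-30],"turn":0},{"jaw":0,"delta_pos":[-34,40,-60],"turn":0},{"jaw":0,"delta_pos":[-64,75,-80],"turn":0},{"jaw":0,"delta_pos":[-94,112,-90],"turn":0},{"jaw":0,"delta_pos":[-124,150,-100],"turn":0}]'|head -2
python3 -m handwheel '[{"jaw":0,"delta_pos":[-28,35,0],"turn":0},{"jaw":0,"delta_pos":[-46,58,0],"turn":0},{"jaw":0,"delta_pos":[-55,69,0],"turn":0},{"jaw":0,"delta_pos":[-55,69,0],"turn":0},{"jaw":0,"delta_pos":[-55,69,0],"turn":0}]'
python3 - <<'E'
from h import *
s=ctrl.sense(); im=ctrl.camera("wrist"); cv2.imwrite("pics/w2.png",im[:,:,::-1]); print(s["tcp_pos"],s["joint_velocities"])
np.save("w2s.npy",s,allow_pickle=True)
E
```

```text
clock: 4.85
tcp_pos: [0.5233, 0.0998, 0.192]
clock: 5.35
tcp_pos: [0.5469, 0.017, 0.1904]
orientation: [[0.583, 0.813, -0.001], [0.813, -0.583, 0.001], [-0.0, -0.001, -1.0]]
wrist_force: [-0.1, 0.5, -4.9]
opening: 0.0351
finger_force: 40.0
[0.5469 0.017  0.1904] [ 0.0228 -0.0033  0.0024 -0.0006 -0.0014 -0.0007]
```

View pics/w2.png

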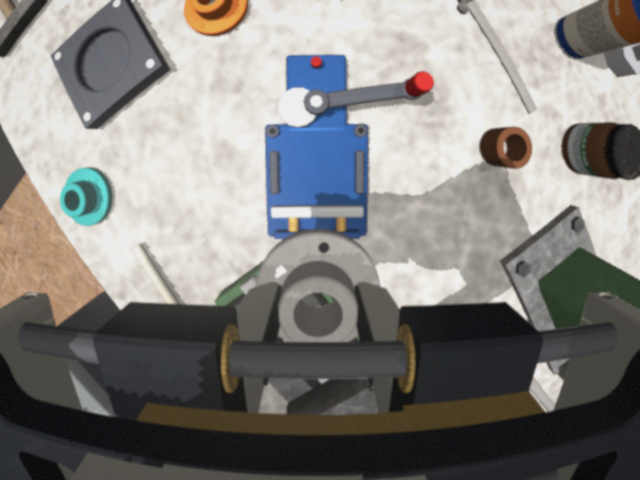

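The view shows the clamp: pin (317,62), boss (317,102), plate corners (267,125), (367,125), (267,237), (369,236). The held flange's base front edge is at (318,232).

```bash
cat > an.py <<'E'
from h import *
s=np.load("w2s.npy",allow_pickle=True).item()
g=lambda u,v,z: wproj_plane(u,v,z,s)[:2]
im=cv2.imread("pics/w2.png");H,S,V=cv2.split(cv2.cvtColor(im,cv2.COLOR_BGR2HSV))
red=((H<8)|(H>172))&(S>150)&(V>60)
pins=[ce for ce,st in blobs(red,20) if 300<ce[0]<440 and ce[1]<130]; print(pins)
blue=((H>100)&(H<125)&(S>120)).astype(np.uint8); blue[260:]=0; blue[:,:250]=0;blue[:,390:]=0
row=np.where(blue[200])[0]; print("row200",row.min(),row.max()); row=np.where(blue[150])[0]; print("row150",row.min(),row.max()); row=np.where(blue[75])[0]; print("row75",row.min(),row.max())
gray=cv2.cvtColor(im,cv2.COLOR_BGR2GRAY)
print("bar col v200-224",gray[200:224,320], "edge u", gray[212,266:278],gray[212,358:374])
L=[((-.0605,0),g(317,102,.041)),((-.1005,0),g(317,62,.022)),
((-.044,.048),g(367,125,.012)),((.063,.048),g(369,236,.012)),((.063,-.048),g(267,237,.012)),((-.044,-.048),g(267,125,.012))]
R,t,e=fit([a for a,b in L],[b for a,b in L]); print(e*1e3)
print("clamp",t,"ang",np.arctan2(R[1,0],R[0,0]))
for n,p in(("load",(-.005,0)),("home",(.006,0)),("pivot",(-.0605,0)),("pin",(-.1005,0)),("handle",(-.075,.0838))): print(n,R@p+t)
inv=lambda w: (R.T@(w-t))*1e3
print("bar front in clamp",[inv(g(318,v,.026)) for v in (206,207,218)])
print("rails",inv(g(280,175,.020)),inv(g(356,175,.020)),"handle",inv(g(*pins[1],.074)) if len(pins)>1 else 0)
# flange in hand
Rt=s["orientation"]; 
print("front edge tool mm",(Rt.T@(wproj_plane(318,232,s["tcp_pos"][2]-.004,s)-s["tcp_pos"]))*1e3)
E
python3 an.py
```

```text
[array([315.8481,  61.557 ]), array([419.292 ,  83.8606])]
row200 268 365
row150 267 366
row75 287 344
bar col v200-224 [ 71  71  72  69  72  90 113 140 158 169 168 168 165 162 162 155 139 111
  83  75  71  73  72  72] edge u [176 137 119 124 154 199 230 238 238 238 238 238] [166 166 167 162 149 121  86  69  81 117 148 160 165 163 159 160]
[0.197  0.3198 2.4664 1.4579 1.0058 1.8873]
clamp [0.5773 0.0601] ang -2.1879326504285292
load [0.5802 0.0641]
home [0.5738 0.0552]
pivot [0.6123 0.1094]
pin [0.6354 0.142 ]
handle [0.689  0.0727]
bar front in clamp [array([30.8184,  0.3187]), array([31.7276,  0.3134]), array([41.7804,  0.2553])]
rails [  2.8697 -33.9304] [ 3.2604 34.8591] handle [-72.6562  78.7471]
front edge tool mm [33.0721  0.3508  3.9987]
```

```bash
python3 d.py 0.5798 0.0632 0.060 0.954
```

```text
delta [ 56.3   0.3 130.5] turn -0.004 tcp [0.5469 0.0174 0.1905] yaw 0.9495035554523991 t 5.4 q [-0.0623  0.0033  1.6725  0.0007  1.4668  0.559 ]
```

```bash

python3 -m handwheel '[{"jaw":0,"delta_pos":[40,0,10],"turn":0},{"jaw":0,"delta_pos":[56,0,40],"turn":-0.004},{"jaw":0,"delta_pos":[56,0,80],"turn":-0.004},{"jaw":0,"delta_pos":[56,0,115],"turn":-0.004},{"jaw":0,"delta_pos":[56,0,131],"turn":-0.004}]'|head -2
python3 -m handwheel '[{"jaw":0,"delta_pos":[0,0,0],"turn":0},{"jaw":0,"delta_pos":[0,0,0],"turn":0},{"jaw":0,"delta_pos":[0,0,0],"turn":0}]'
python3 d.py 0.5798 0.0632 0.031 0.954
```

```text
clock: 5.9
tcp_pos: [0.5767, 0.0636, 0.0555]
clock: 6.2
tcp_pos: [0.5821, 0.0621, 0.0626]
orientation: [[0.579, 0.815, 0.004], [0.815, -0.579, 0.0], [0.003, 0.003, -1.0]]
wrist_force: [0.3, -0.3, -3.7]
opening: 0.0352
finger_force: 40.0
delta [-0.5 -2.6 31.6] turn -0.001 tcp [0.5821 0.0621 0.0626] yaw 0.9529320905945416 t 6.2 q [0.0186 0.2141 1.6889 0.0001 1.2342 0.6364]
```

```bash

python3 -m handwheel '[{"jaw":0,"delta_pos":[0,-1,8],"turn":0},{"jaw":0,"delta_pos":[0,-1,16],"turn":0},{"jaw":0,"delta_pos":[0,-1,18],"turn":0},{"jaw":0,"delta_pos":[0,-1,18],"turn":0},{"jaw":0,"delta_pos":[0,-1,18],"turn":0}]' |head -2
python3 d.py 0.5798 0.0632 0.031 0.954
```

```text
clock: 6.7
tcp_pos: [0.5791, 0.0623, 0.0416]
delta [ 1.1  0.1 10.6] turn -0.001 tcp [0.5791 0.0623 0.0416] yaw 0.9526584708142256 t 6.7 q [0.0192 0.2373 1.7039 0.     1.2007 0.6373]
```

```bash

python3 -m handwheel '[{"jaw":0,"delta_pos":[1,0,3],"turn":0},{"jaw":0,"delta_pos":[1,0,5],"turn":0},{"jaw":0,"delta_pos":[1,0,7],"turn":0},{"jaw":0,"delta_pos":[1,0,8],"turn":0},{"jaw":0,"delta_pos":[1,0,8],"turn":0}]'
python3 -m handwheel '[{"jaw":0,"delta_pos":[0,0,1],"turn":0},{"jaw":0,"delta_pos":[0,0,1.5],"turn":0},{"jaw":0,"delta_pos":[0,0,1.5],"turn":0}]'
```

```text
clock: 7.2
tcp_pos: [0.5796, 0.0632, 0.0335]
orientation: [[0.579, 0.815, -0.0], [0.815, -0.579, 0.0], [-0.0, -0.0, -1.0]]
wrist_force: [-0.2, 0.6, -4.0]
opening: 0.0349
finger_force: 40.0
clock: 7.5
tcp_pos: [0.5798, 0.0632, 0.0322]
orientation: [[0.579, 0.815, -0.0], [0.815, -0.579, -0.0], [-0.0, -0.0, -1.0]]
wrist_force: [-0.4, 0.3, -4.0]
opening: 0.0352
finger_force: 40.0
```

```bash

python3 -m handwheel '[{"jaw":0,"delta_pos":[0,0,0.7],"turn":0},{"jaw":0,"delta_pos":[0,0,0.7],"turn":0},{"jaw":0,"delta_pos":[0,0,1.2],"turn":0},{"jaw":0,"delta_pos":[0,0,1.2],"turn":0}]'
```

```text
clock: 7.9
tcp_pos: [0.5798, 0.0632, 0.031]
orientation: [[0.579, 0.815, -0.0], [0.815, -0.579, 0.0], [-0.0, -0.0, -1.0]]
wrist_force: [-1.0, 0.2, -3.7]
opening: 0.0349
finger_force: 40.0
```

```bash

python3 -m handwheel '[{"jaw":0,"delta_pos":[0,0,0.4],"turn":0},{"jaw":0,"delta_pos":[0,0,0.4],"turn":0},{"jaw":0,"delta_pos":[0,0,0.4],"turn":0}]'|grep -E "pos|wrist"
python3 -m handwheel '[{"jaw":0,"delta_pos":[0,0,0.4],"turn":0},{"jaw":0,"delta_pos":[0,0,0.4],"turn":0},{"jaw":0,"delta_pos":[0,0,0.4],"turn":0}]'|grep -E "pos|wrist"
```

```text
tcp_pos: [0.5798, 0.0632, 0.0309]
wrist_force: [-2.1, -0.2, 0.7]
tcp_pos: [0.5798, 0.0632, 0.0309]
wrist_force: [-5.2, -0.5, 5.6]
```

```bash

python3 -m handwheel '[{"jaw":0.39,"delta_pos":[0,0,-0.4],"turn":0},{"jaw":0.45,"delta_pos":[0,0,-0.4],"turn":0},{"jaw":0.65,"delta_pos":[0,0,-0.4],"turn":0},{"jaw":0.65,"delta_pos":[0,0,-0.4],"turn":0}]' 10
python3 -m handwheel '[{"jaw":0.65,"delta_pos":[0,0,-8],"turn":0},{"jaw":0.65,"delta_pos":[0,0,-30],"turn":0},{"jaw":0.65,"delta_pos":[-20,0,-70],"turn":0},{"jaw":0.65,"delta_pos":[-60,0,-100],"turn":0},{"jaw":0.65,"delta_pos":[-80,0,-120],"turn":0}]'
python3 -m handwheel '[{"jaw":0.65,"delta_pos":[0,0,0],"turn":0},{"jaw":0.65,"delta_pos":[0,0,0],"turn":0}]' >/dev/null
python3 - <<'E'
from h import *
s=ctrl.sense(); im=ctrl.camera("wrist"); cv2.imwrite("pics/w3.png",im[:,:,::-1]); print(s["tcp_pos"],s["joint_velocities"])
np.save("w3s.npy",s,allow_pickle=True)
E
```

```text
clock: 8.9
tcp_pos: [0.5802, 0.0632, 0.0309]
orientation: [[0.579, 0.815, 0.001], [0.815, -0.579, 0.0], [0.0, 0.001, -1.0]]
wrist_force: [0.0, -0.1, 0.3]
opening: 0.0537
finger_force: 0.0
clock: 9.4
tcp_pos: [0.5336, -0.0035, 0.1541]
orientation: [[0.579, 0.815, 0.003], [0.815, -0.579, -0.001], [0.001, 0.003, -1.0]]
wrist_force: [0.5, -0.5, 1.0]
opening: 0.0604
finger_force: 0.0
[ 0.5341 -0.0021  0.1515] [ 0.0204  0.0385  0.0163  0.0026 -0.0031  0.0014]
```

View pics/w3.png

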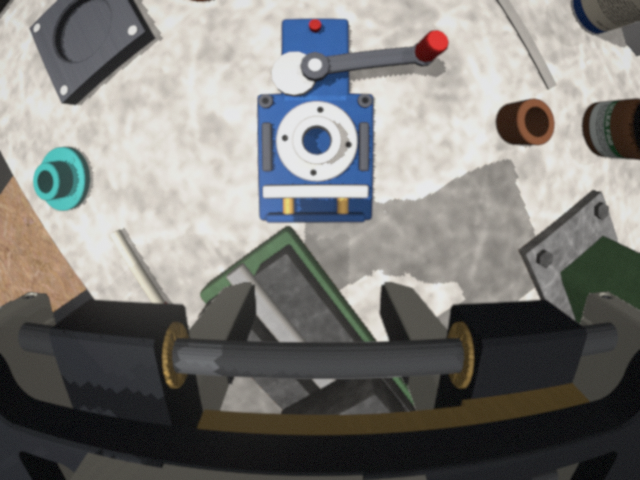

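The flange sits centred in the nest, with gaps to the rails, stop bar and cam. The handle top is at about (433,43). Next: go above the handle.

```bash
python3 - <<'E'
from h import *
s=np.load("w3s.npy",allow_pickle=True).item()
im=cv2.imread("pics/w3.png");H,S,V=cv2.split(cv2.cvtColor(im,cv2.COLOR_BGR2HSV))
red=((H<8)|(H>172))&(S>150)&(V>60)
for ce,st in blobs(red,40): 
    if ce[1]<130: print(ce,st,wproj_plane(*ce,.06,s))
print("top",wproj_plane(434,41,.074,s), "fl",wproj_plane(316.5,141,.027,s))
E
python3 d.py 0.689 0.0725 0.12 0
```

```text
[314.7374  24.9192] [310  20  11  11  99] [0.6269 0.131  0.06  ]
[431.2613  45.5759] [416  31  32  30 639] [0.6877 0.0738 0.06  ]
top [0.6854 0.0745 0.074 ] fl [0.5795 0.0627 0.027 ]
delta [150.5  83.8  30.3] turn 0.953 tcp [ 0.5335 -0.0016  0.1503] yaw 0.9525038275341208 t 9.65 q [-0.0994 -0.0067  1.757   0.0004  1.3913  0.5188]
```

```bash

python3 -m handwheel '[{"jaw":0.65,"delta_pos":[36,20,-5],"turn":0.13},{"jaw":0.65,"delta_pos":[72,40,-5],"turn":0.27},{"jaw":0.65,"delta_pos":[108,60,-5],"turn":0.41},{"jaw":0.65,"delta_pos":[140,78,0],"turn":0.55},{"jaw":0.65,"delta_pos":[150,83,5],"turn":0.69}]' |head -2
python3 -m handwheel '[{"jaw":0.65,"delta_pos":[0,0,5],"turn":0.13},{"jaw":0.65,"delta_pos":[0,0,15],"turn":0.26},{"jaw":0.65,"delta_pos":[0,0,15],"turn":0.26},{"jaw":0.65,"delta_pos":[0,0,15],"turn":0.26},{"jaw":0.65,"delta_pos":[0,0,15],"turn":0.26}]'
python3 d.py 0.688 0.073 0.042 0
```

```text
clock: 10.15
tcp_pos: [0.6894, 0.0752, 0.1422]
clock: 10.65
tcp_pos: [0.6879, 0.0726, 0.1304]
orientation: [[1.0, 0.006, -0.0], [0.006, -1.0, 0.0], [-0.0, -0.0, -1.0]]
wrist_force: [-0.1, 0.6, -0.9]
opening: 0.0605
finger_force: 0.0
delta [ 0.1 -0.4 88.4] turn 0.006 tcp [0.6879 0.0726 0.1304] yaw 0.0062500162802702494 t 10.65 q [0.0311 0.4267 1.299  0.0001 1.4163 1.5956]
```

```bash

python3 -m handwheel '[{"jaw":0.65,"delta_pos":[0,0,30],"turn":0},{"jaw":0.65,"delta_pos":[0,0,60],"turn":0},{"jaw":0.65,"delta_pos":[0,0,80],"turn":0},{"jaw":0.65,"delta_pos":[0,0,87],"turn":0},{"jaw":0.65,"delta_pos":[0,0,87],"turn":0}]' |grep -E "pos|wrist"
python3 -m handwheel '[{"jaw":0.3,"delta_pos":[0,0,0],"turn":0},{"jaw":0.1,"delta_pos":[0,0,0],"turn":0},{"jaw":0,"delta_pos":[0,0,0],"turn":0},{"jaw":0,"delta_pos":[0,0,0],"turn":0},{"jaw":0,"delta_pos":[0,0,0],"turn":0}]' 8
python3 - <<'E'
from h import *
s=ctrl.sense()
p=s["tcp_pos"][:2]
for piv in(np.array([.6124,.1090]),):
    d=p-piv; print("r",np.hypot(*d)*1e3,"ang",np.arctan2(d[1],d[0]),"(expect 85, -0.446)")
E
```

```text
tcp_pos: [0.6873, 0.0722, 0.0429]
wrist_force: [0.0, -0.6, 0.0]
clock: 11.65
tcp_pos: [0.6882, 0.0722, 0.0441]
orientation: [[1.0, 0.003, 0.001], [0.003, -1.0, 0.0], [0.001, -0.0, -1.0]]
wrist_force: [1.5, 0.4, 0.2]
opening: 0.0249
finger_force: 0.0
r 84.3053447472948 ang -0.45197513163442216 (expect 85, -0.446)
```

```bash

python3 -m handwheel '[{"jaw":0,"delta_pos":[0,0,0],"turn":0},{"jaw":0,"delta_pos":[0,0,0],"turn":0},{"jaw":0,"delta_pos":[0,0,0],"turn":0}]' 25
cat > arc.py <<'E'
# nominal arc rows: start lever angle th0, 5 steps of dth, tool yaw at start y0
import sys; from h import *
th0,dth=map(float,sys.argv[1:3]); s=ctrl.sense(); R=s["orientation"]
piv=np.array([.6124,.1090]); p=s["tcp_pos"][:2]; d=p-piv
print("lever now",np.arctan2(d[1],d[0])+.446,"r",np.hypot(*d)*1e3,"yaw",np.arctan2(R[1,0],R[0,0]),s["tcp_pos"],s["wrist_force"])
P=lambda th: piv+.085*np.array([np.cos(th-.446),np.sin(th-.446)])
for k in range(1,6):
    w=np.r_[P(th0+k*dth)-P(th0),0]; print((R.T@w*1e3).round(1)[:2])
E
python3 arc.py 0 0.1
```

```text
clock: 11.95
tcp_pos: [0.6881, 0.0731, 0.0439]
orientation: [[1.0, 0.003, 0.0], [0.003, -1.0, 0.001], [0.0, -0.001, -1.0]]
wrist_force: [-0.7, 5.2, 1.9]
opening: 0.0178
finger_force: 25.0
lever now 0.002763424749656185 r 83.77527996432693 yaw 0.0032179055104403537 [0.6881 0.0731 0.0439] [-0.6879  5.1733  1.9201]
[ 3.3 -7.8]
[  5.8 -15.9]
[  7.5 -24.3]
[  8.3 -32.7]
[  8.3 -41.2]
```

```bash

python3 -m handwheel '[{"jaw":0,"delta_pos":[3.3,-7.8,0],"turn":-0.07},{"jaw":0,"delta_pos":[5.8,-15.9,0],"turn":-0.14},{"jaw":0,"delta_pos":[7.5,-24.3,0],"turn":-0.2},{"jaw":0,"delta_pos":[8.3,-32.7,0],"turn":-0.27},{"jaw":0,"delta_pos":[8.3,-41.2,0],"turn":-0.34}]' 30
python3 arc.py 0.5 0.1
```

```text
clock: 12.45
tcp_pos: [0.6973, 0.1112, 0.0439]
orientation: [[0.941, 0.338, 0.002], [0.338, -0.941, -0.003], [0.001, 0.004, -1.0]]
wrist_force: [4.3, -7.6, 0.1]
opening: 0.0171
finger_force: 30.0
lever now 0.47220976788031904 r 84.92932243447689 yaw 0.3449829706615354 [0.6973 0.1112 0.0439] [ 4.2784 -7.5517  0.1032]
[ 2.  -8.3]
[  3.2 -16.7]
[  3.6 -25.2]
[  3.1 -33.6]
[  1.7 -42. ]
```

```bash

python3 -m handwheel '[{"jaw":0,"delta_pos":[2,-8.3,0],"turn":-0.07},{"jaw":0,"delta_pos":[3.2,-16.7,0],"turn":-0.14},{"jaw":0,"delta_pos":[3.6,-25.2,0],"turn":-0.2},{"jaw":0,"delta_pos":[3.1,-33.6,0],"turn":-0.27},{"jaw":0,"delta_pos":[1.7,-42,0],"turn":-0.34}]' |grep -E "opening|finger"
python3 arc.py 1.0 0.1
```

```text
opening: 0.0172
finger_force: 30.0
lever now 0.9646249269999418 r 86.7882994445788 yaw 0.6848661462353897 [0.6878 0.152  0.0441] [ 21.3787  -1.9859 -11.0949]
[ 0.7 -8.5]
[  0.5 -17. ]
[ -0.5 -25.4]
[ -2.3 -33.7]
[ -5.  -41.8]
```

```bash

python3 -m handwheel '[{"jaw":0,"delta_pos":[0.5,0,0],"turn":0},{"jaw":0,"delta_pos":[1,0,0],"turn":0},{"jaw":0,"delta_pos":[1.5,0,0],"turn":0},{"jaw":0,"delta_pos":[1.5,0,0],"turn":0}]' 
python3 arc.py 1.0 0.1
python3 - <<'E'
from h import *
s=ctrl.sense(); im=ctrl.camera("top"); w=ctrl.camera("wrist")
a=cv2.resize(im[170:290,350:470],(600,600),interpolation=cv2.INTER_CUBIC)
cv2.imwrite("pics/t4.png",a[:,:,::-1]); cv2.imwrite("pics/w4.png",w[:,:,::-1])
E
```

```text
clock: 13.35
tcp_pos: [0.6873, 0.1534, 0.044]
orientation: [[0.776, 0.631, 0.005], [0.631, -0.776, -0.001], [0.003, 0.004, -1.0]]
wrist_force: [12.1, -1.3, -6.3]
opening: 0.0175
finger_force: 30.0
lever now 0.9804738938632236 r 87.08247985131433 yaw 0.6824709580232855 [0.6873 0.1534 0.044 ] [12.0632 -1.3345 -6.2803]
[ 0.7 -8.5]
[  0.5 -17. ]
[ -0.5 -25.4]
[ -2.4 -33.7]
[ -5.1 -41.7]
```

View pics/w4.png

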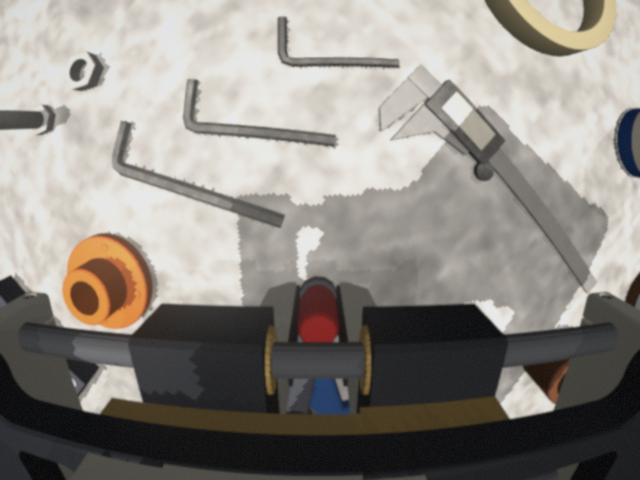

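```bash

python3 -m handwheel '[{"jaw":0,"delta_pos":[2,-8.5,0],"turn":-0.07},{"jaw":0,"delta_pos":[2,-17,0],"turn":-0.14},{"jaw":0,"delta_pos":[1,-25.4,0],"turn":-0.2},{"jaw":0,"delta_pos":[-0.8,-33.7,0],"turn":-0.27},{"jaw":0,"delta_pos":[-0.8,-33.7,0],"turn":-0.27}]' 
python3 -m handwheel '[{"jaw":0,"delta_pos":[0,0,0],"turn":0},{"jaw":0,"delta_pos":[0,0,0],"turn":0},{"jaw":0,"delta_pos":[0,0,0],"turn":0}]' |grep -E "opening|finger"
python3 arc.py 1.4 0.02
python3 - <<'E'
from h import *
from scipy.optimize import least_squares
A=np.array([[.6881,.0731],[.6973,.1112],[.6873,.1534],ctrl.sense()["tcp_pos"][:2]])
r=least_squares(lambda p:np.hypot(*(A-p).T)-.085,[.6124,.109]); d=A-r.x
print(r.x,r.fun*1e3,np.arctan2(d[:,1],d[:,0])+.446)
im=ctrl.camera("top"); cv2.imwrite("pics/t5.png",cv2.resize(im[170:290,350:470],(600,600),interpolation=cv2.INTER_CUBIC)[:,:,::-1])
E
```

```text
clock: 13.95
tcp_pos: [0.665, 0.1805, 0.044]
orientation: [[0.577, 0.817, 0.005], [0.817, -0.577, 0.0], [0.003, 0.004, -1.0]]
wrist_force: [11.4, 2.7, -7.3]
opening: 0.0176
finger_force: 30.0
opening: 0.0171
finger_force: 30.0
lever now 1.3775412475212574 r 88.78683271995898 yaw 0.9529155000145635 [0.6654 0.1803 0.044 ] [10.4397  3.8735 -6.342 ]
[-0.  -1.7]
[-0.1 -3.4]
[-0.2 -5.1]
[-0.3 -6.8]
[-0.4 -8.5]
[0.6127 0.1131] [ 0.3778 -0.3617 -0.2063  0.3392] [-0.0419  0.4233  0.941   1.3514]
```

View pics/t5.png

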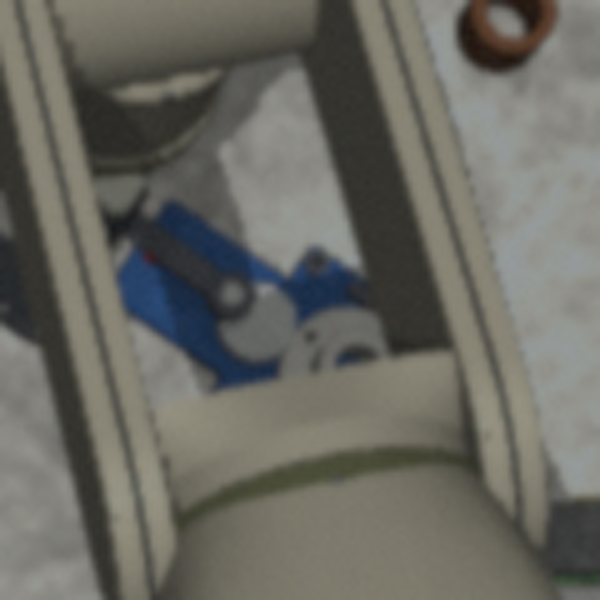

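The lever lies nearly over the pin: boss at (233,292), and a red sliver still showing at (150,258), so it is slightly short (about 1.35 rad). I'll nudge it on and measure the arm axis.

```bash

python3 -m handwheel '[{"jaw":0,"delta_pos":[1,-1.5,0],"turn":0},{"jaw":0,"delta_pos":[1.5,-3,0],"turn":0},{"jaw":0,"delta_pos":[1.5,-3.5,0],"turn":0},{"jaw":0,"delta_pos":[1.5,-3.5,0],"turn":0},{"jaw":0,"delta_pos":[1.5,-3.5,0],"turn":0}]' 35|grep -E "clock|opening|finger"
python3 arc.py 1.4 0.02|head -1
cat > arm.py <<'E'
import sys; from h import *
im=ctrl.camera("top")[:,:,::-1] if len(sys.argv)<2 else cv2.imread(sys.argv[1])
cv2.imwrite("pics/t6raw.png",im)
c=im[170:290,350:470]; b=cv2.resize(c,(600,600),interpolation=cv2.INTER_CUBIC)
H,S,V=cv2.split(cv2.cvtColor(b,cv2.COLOR_BGR2HSV))
# arm edges across lines perpendicular to clamp x, between pin and boss
t=np.array([.6124,.109]);cx=np.array([np.cos(-2.188),np.sin(-2.188)]);cy=np.array([-cx[1],cx[0]])
ci=ctrl.camera_info("top");f=240/np.tan(np.radians(ci["fovy"]/2))
def pix(p):
    q=np.array(ci["orientation"]).T@(np.r_[p]-np.array(ci["origin"]));return q[0]/q[2]*f+ci["cx"],q[1]/q[2]*f+ci["cy"]
for dist in (14,18,22,26,30):
    ys=np.arange(-20,20.1,.5);vals=[]
    for y in ys:
        u,v=pix(np.r_[t-cx*dist/1e3+cy*y/1e3,.036]); vals.append(cv2.getRectSubPix(im,(1,1),(u,v))[0,0])
    sat=np.array([int(max(v))-int(min(v)) for v in vals]); arm=sat<45
    print(dist,"".join("#" if a else "." for a in arm), "centre",ys[arm & (abs(ys)<12)].mean() if arm.any() else None)
print("pin red px",[ (ce,st[4]) for ce,st in blobs(((H<10)|(H>170))&(S>110)&(V>50),10) if ce[0]<250])
E
python3 arm.py
```

```text
clock: 14.8
opening: 0.0176
finger_force: 35.0
lever now 1.411430636440594 r 89.23808663550538 yaw 0.9524856426892334 [0.6632 0.1824 0.0439] [ 9.9933 -1.4275 -5.5873]
14 .......########################################################..............#### centre -0.25
18 .........######################################################..............#### centre -0.25
22 ..........#.##################################################...............#### centre -0.5
26 .............#################################################...............#### centre -0.5
30 ..............################################################................### centre -0.5
pin red px []
```

```bash
sed -i 's/print(dist,.*/print(dist, sat[::2])/' arm.py; python3 arm.py; python3 - <<'E'
import cv2
im=cv2.imread("pics/t6raw.png"); c=im[195:255,360:430]
c=cv2.convertScaleAbs(cv2.resize(c,(700,600),interpolation=cv2.INTER_CUBIC),alpha=1.8); cv2.imwrite("pics/t6.png",c)
E
```

```text
14 [48 48 45 45 44 43 45 46 44 41 39 35 30 23 16 10  6  5  5  5  5  4  5  6
  6  9 12 18 27 35 41 45 47 48 49 49 48 48 46 42 36]
18 [48 48 47 46 45 43 42 42 42 40 38 35 30 23 16 10  6  5  5  5  5  4  5  6
  7 10 15 21 29 37 42 44 46 48 49 48 48 47 45 42 36]
22 [55 53 51 48 44 43 42 42 43 41 39 35 30 24 16  9  6  5  4  4  5  5  6  6
  6  9 13 19 28 36 42 45 47 49 49 48 47 47 46 42 35]
26 [68 65 60 56 51 47 45 42 42 41 40 35 29 22 15  9  6  5  4  5  5  5  5  6
  6 10 15 22 31 37 42 45 48 49 48 47 46 46 46 42 38]
30 [71 71 71 65 60 55 50 46 44 42 41 36 28 21 14 10  6  4  4  4  6  6  6  6
  8 11 15 20 28 35 41 44 46 47 47 46 47 48 49 44 38]
pin red px []
```

View pics/t6.png

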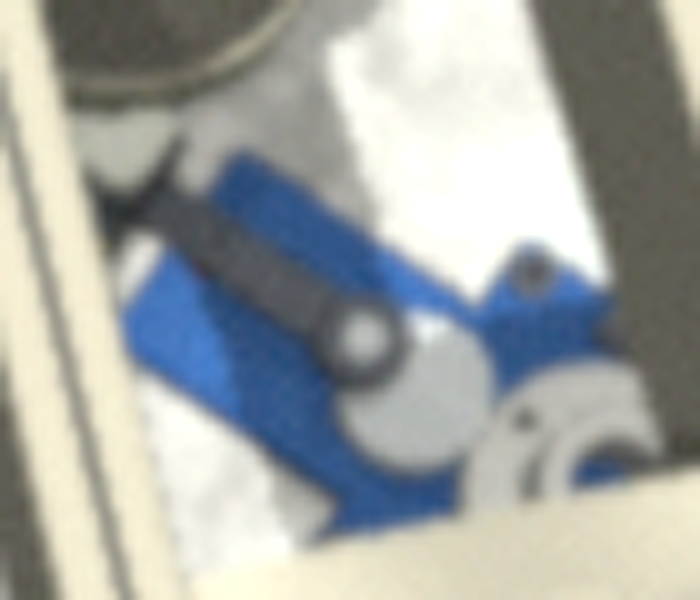

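The lever arm is parallel to the clamp's x within about 0.02 rad, the pin is fully hidden under it, and the cam's rim is on the flange base. I'll hold briefly, then hand in.

```bash

python3 -m handwheel '[{"jaw":0,"delta_pos":[0,0,0],"turn":0},{"jaw":0,"delta_pos":[0,0,0],"turn":0},{"jaw":0,"delta_pos":[0,0,0],"turn":0},{"jaw":0,"delta_pos":[0,0,0],"turn":0},{"jaw":0,"delta_pos":[0,0,0],"turn":0}]'
python3 arc.py 1.4 0.02|head -1; python3 arm.py | sed -n '1,2p;9,10p'
python3 -c "
from bench import ctrl
print(ctrl.job_done())"
```

```text
clock: 15.4
tcp_pos: [0.6632, 0.1824, 0.044]
orientation: [[0.58, 0.815, 0.004], [0.815, -0.58, -0.001], [0.002, 0.004, -1.0]]
wrist_force: [10.1, -0.7, -4.6]
opening: 0.0177
finger_force: 35.0
lever now 1.4112378895232065 r 89.21385938642983 yaw 0.9524660206696743 [0.6632 0.1824 0.044 ] [10.0768 -0.7425 -4.5561]
14 [46 46 46 44 43 43 43 42 41 42 43 37 31 24 17 12  8  6  5  5  5  5  4  4
  5  9 13 19 27 34 41 44 47 48 47 47 47 46 46 41 35]
30 [71 70 69 65 59 54 49 46 45 43 42 35 28 20 14  9  7  5  5  5  5  5  5  6
  7 10 14 21 30 37 44 45 47 48 48 48 48 48 49 45 39]
the job is handed in; nothing more can be done
None
```

The flange was set down and released in the nest, the cam lever is held over the index pin at about 1.4 rad, and the job was handed in at about 15 s; the flange against the stop bar was hidden from the camera, so I could not see that contact directly.

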